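# Sort loose hardware into the sample trays

## Task

Sort the loose hardware on the garage bench: put both bolts, the nut and the pipe flange each into the tray that shows a sample of its kind on the shelf at its far side. Set each one down gently, lying flat on the tray's floor (the flange with its plate down, no piece on top of another), and leave the tape measure, the pencil and the wrench where they are.

Things in the scene. Friction and masses are not known exactly. Their poses are not given: they have to be found in the camera images.
- long_bolt: Bright steel hex bolt lying on the bench: head 24 mm across flats, 10 thick; shank 16 in diameter, 90 long; 100 overall. Origin on its axis at mid-length, 10 mm above the bench (axis leans 2.5 degrees, tip down); x from head to tip, y level at the start. Centre of mass 5 mm from the origin towards the head. 0.18 kg.
- short_bolt: Bright steel hex bolt lying on the bench: head 24 mm across flats, 10 thick; shank 16 in diameter, 50 long; 60 overall. Origin on its axis at mid-length, 10 mm above the bench (axis leans 4.6 degrees, tip down); x from head to tip, y level at the start. Centre of mass 5 mm from the origin towards the head. 0.12 kg.
- nut: Large bright steel hex nut lying flat: 46 mm across flats (53 across corners), 24 mm high, round bore about 30 mm. Origin at its centre, 12 mm above the bench; z along the bore; its x axis is square to one pair of flats (and so is every direction 60 degrees further round). About 0.22 kg.
- flange: Dark iron pipe floor flange lying plate down: round plate 72 mm in diameter and 7 mm thick, with a round hub 32 mm in diameter standing on its middle up to 30 mm height. Origin under the centre of the plate, on the bench; z up along the hub. About 0.3 kg.
- tray_bolts: Red tray, fixed; a long hex bolt lying across it fixed on the black shelf at its far side shows its kind. Trays differ only in sample. Basin 110 (x) by 130 mm (y) inside, walls 4 thick, 22 high, floor 4 thick. Shelf 138 wide, top 22 high, from x=59 to 137 mm; sample up to 52 high. Origin under the basin's middle, on the bench; x points to the shelf (away from the robot), z up.
- tray_nuts: Red tray, fixed; a large hex nut lying flat fixed on the black shelf at its far side shows its kind. Trays differ only in sample. Basin 110 (x) by 130 mm (y) inside, walls 4 thick, 22 high, floor 4 thick. Shelf 138 wide, top 22 high, from x=59 to 137 mm; sample up to 52 high. Origin under the basin's middle, on the bench; x points to the shelf (away from the robot), z up.
- tray_flanges: Red tray, fixed; a dark round pipe flange lying plate down fixed on the black shelf at its far side shows its kind. Trays differ only in sample. Basin 110 (x) by 130 mm (y) inside, walls 4 thick, 22 high, floor 4 thick. Shelf 138 wide, top 22 high, from x=59 to 137 mm; sample up to 52 high. Origin under the basin's middle, on the bench; x points to the shelf (away from the robot), z up.
- tape_measure: Black and yellow tape measure, 68 mm long (x), 34 wide, 56 high, standing among the hardware, origin under its centre; a bystander to be left where it lies. About 0.35 kg. Loose.
- pencil: Flat red carpenter's pencil, 180 mm long (x), 15 wide, 8 high, lying between two trays, origin under its middle; a bystander to be left where it lies. Light. Loose.
- wrench: Steel open-end wrench, 160 mm long (x), lying between two trays, origin under its middle; a bystander to be left where it lies.  Loose.

How it is judged:
At the end, for the whole second after the job is handed in: Every piece at rest in the basin of the tray with its sample: origin within 55 mm (tray x) and 65 mm (tray y) of the middle, flat on the floor (bolt and nut origins under 21 mm above the tray underside, flange origin under 10 mm, hub up within 0.15 rad), under 0.02 m/s (x of long_bolt in the frame of tray_bolts between -0.055 and 0.055 m and y of long_bolt in the frame of tray_bolts between -0.065 and 0.065 m and z of each of long_bolt, short_bolt in the frame of tray_bolts below 0.021 m and linear speed of each of long_bolt, short_bolt, nut, flange below 0.02 m/s and angular speed of each of long_bolt, short_bolt, nut, flange below 0.3 rad/s and x of short_bolt in the frame of tray_bolts between -0.055 and 0.055 m and y of short_bolt in the frame of tray_bolts between -0.065 and 0.065 m and x of nut in the frame of tray_nuts between -0.055 and 0.055 m and y of nut in the frame of tray_nuts between -0.065 and 0.065 m and z of nut in the frame of tray_nuts below 0.021 m and x of flange in the frame of tray_flanges between -0.055 and 0.055 m and y of flange in the frame of tray_flanges between -0.065 and 0.065 m and z of flange in the frame of tray_flanges below 0.01 m and angle between flange's own z axis and vertical below 0.15 rad); the robot touches nothing.
It fails at once if the tape measure, the pencil or the wrench is moved more than 25 mm (distance of any of tape_measure, pencil, wrench from where it was at the start of the episode above 0.025 m).
It fails at once if a piece of hardware is dropped (faster than 0.9 m/s out of the fingers, a fall of about 40 mm) ((linear speed of long_bolt above 0.9 m/s and contact force between the fingers and long_bolt below 0.1 N) or (linear speed of short_bolt above 0.9 m/s and contact force between the fingers and short_bolt below 0.1 N) or (linear speed of nut above 0.9 m/s and contact force between the fingers and nut below 0.1 N) or (linear speed of flange above 0.9 m/s and contact force between the fingers and flange below 0.1 N)).
It also fails if it takes over 96 s, if anything falls off the work surface, if the arm or the gripper's body presses on something with over 40 N, if the wrist force passes 120 N, or if a joint passes its speed limit or range.

## Robot

A 6-joint arm with a two-finger parallel gripper is mounted at the origin on the work surface. World frame = base frame: x ahead of the robot, y to its left, z up, the work surface at z = 0. Lengths are in m, angles in rad, forces in N, time in s.
With the tool pointing down it reaches from about 0.3 to 0.85 m from the base axis. Payload 4.2 kg.
Tool frame: the origin (TCP) lies at the very end of the fingers, on their centre line; the grasp point (between the pads) lies 19 mm behind it; z points along the fingers, y is the line along which they close (so a half turn about z gives the same grasp; the last joint's range is limited). The gripper opens to 91 mm and grips with 3 to 60 N. Pads are 32 mm wide; open, the fingers measure 118 mm over their backs; the gripper's body (76 mm by 178 mm) begins 60 mm behind the grasp point.
Start: joints at [-1.179, 0.32, 1.565, -0, 1.257, -0.02], TCP at [0.23, -0.527, 0.214] pointing down, gripper open.
Joint ranges: [-3.11, 3.11], [-0.84, 2.01], [0.21, 2.61], [-1.34, 4.49], [0.05, 2.63], [-2.56, 2.56]. Speed limits (rad/s): [2.57, 2.57, 3.14, 3.14, 3.14, 3.14].

## Interface

Orientations are given as a unit quaternion [x, y, z, w].
In Python, from plant import * gives the robot as it stands.
- The arm moves only by the shell command python3 -m creep 'ROWS' [FORCE]. ROWS is JSON, a list of rows, each an object of numbers: "fingers": the opening, from 0 (shut) to 1 (fully open); "dx", "dy", "dz": the shift along the tool's x, y, z in cm; "twist": the turn about the tool's z in rad. In form: [{"fingers": .., "dx": .., "dy": .., "dz": .., "twist": ..}, ...]. A call has 1 to 12 rows; each row shifts and turns the commanded pose from where the row before left it, along the tool's axes as they then stand; what a row does not reach is not made up. A row lasts 1/12 s, in which the tool goes at most 41.7 mm and 7.16 degrees, less where a joint would pass 70% of its speed; a pose out of reach is approached as far as the arm can. A call is refused whole if a number of a shift passes 4.17 or a number of a turn 0.125, either way. A call with a gripper value outside its range is refused whole. The fingers move at their own pace and stop on an object; FORCE is the grip in N (left out, the last holds). Time passes only in rows, so rows that do not move let the fingers close. It gives the time, the measured TCP pose, the force, the opening and the grip force at its end, in the units of the state.
- sense(): the state, without advancing time (a new reading comes with each control period).
- capture(name): name is "side" or "top"; returns a dict with "img" (420x560x3 uint8, red, green, blue), "z_map" (420x560 float32, m along the optical axis (not along the pixel's ray), 0 where there is no reading), "mtx" (3x3 intrinsics, pixels), "extrinsics" (4x4, takes a point from world to camera coordinates). Camera axes: x right, y down, z forward; pixel columns grow to the right and rows downward; lengths in m; the calibration is good to about 2 mm. A picture is of the moment at which its call begins.
- job_done(): hands the job in; it is judged then, once.
The state is a dict: "clock": time; "joint_positions": joint angles; "joint_velocities": joint speeds; "effort": joint torques, N m; "position": TCP position; "tcp_rot": TCP orientation; "contact_force": force on the tool from outside, world axes, zero at the start; "moment": the same for the moment, N m; "gripper_width": finger opening in m; "grip_force": force on a finger pad.
Only numpy, scipy, OpenCV 4.12 (cv2) and the standard library are available. Lean on these libraries where they do the work, as an engineer would, in place of code of your own. Each camera call takes 0.05 s, during which the arm holds its last target. There are 200 camera calls.

## Working session

There is one attempt and no reset: what is moved stays moved. The work goes in short steps, Python scripts to look and compute and a shell command to move; the robot and the scene stay as the last step left them, time stands still between calls to the robot, and variables do not carry over. Pictures are saved under pics/ and viewed, at most 14 in all, crops included, and the job is handed in when it is done.

```bash
mkdir -p pics; ls
python3 - <<'E'
from plant import *
import cv2,numpy as np
for n in("top","side"):
    c=capture(n); np.savez(f"pics/{n}.npz",**c)
    cv2.imwrite(f"pics/{n}0.png",c["img"][:,:,::-1]); print(n,c["mtx"],c["extrinsics"])
s=sense();print(s["clock"],s["position"],s["tcp_rot"],s["gripper_width"])
E
```

```text
pics
top [[385.92003435   0.         281.46682878]
 [  0.         385.92003435 206.78644648]
 [  0.           0.           1.        ]] [[-0.01101028 -0.99957366 -0.02704194  0.01205472]
 [-0.98974721  0.01474544 -0.14206701  0.53703674]
 [ 0.14240519  0.02520049 -0.98948759  0.82193186]
 [ 0.          0.          0.          1.        ]]
side [[519.79496981   0.         280.79305689]
 [  0.         519.79496981 209.88912883]
 [  0.           0.           1.        ]] [[-0.92187242 -0.3873691  -0.00981972  0.49388987]
 [-0.25594276  0.62773594 -0.73514685  0.17743699]
 [ 0.29093737 -0.67519831 -0.67783677  0.97999906]
 [ 0.          0.          0.          1.        ]]
0.1 [ 0.22995828 -0.52653871  0.21323031] [ 9.78878168e-01  2.04443023e-01 -1.70367280e-04 -7.43424989e-04] 0.09135413065505252
```

View pics/top0.png

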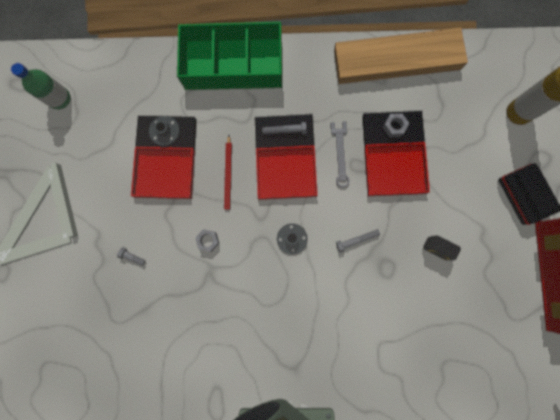

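View pics/side0.png

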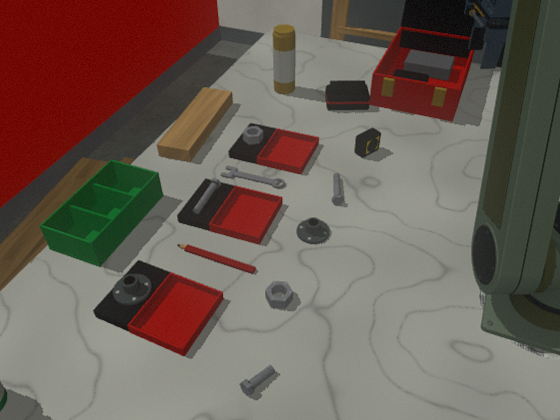

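Top view: the flange tray is at about (165,172), bolts tray (286,172) and nuts tray (397,168). The loose pieces are the short bolt (132,257), nut (208,242), flange (292,238), long bolt (358,241) and tape (441,247). The side view agrees.

```bash
cat > h.py <<'E'
import numpy as np,cv2
def world(c):
    h,w=c["z_map"].shape; u,v=np.meshgrid(np.arange(w),np.arange(h)); z=c["z_map"]
    K=c["mtx"]; E=c["extrinsics"]
    p=np.stack([(u-K[0,2])/K[0,0]*z,(v-K[1,2])/K[1,1]*z,z],-1)
    P=(p-E[:3,3])@E[:3,:3]; P[z==0]=np.nan; return P
def ray(c,u,v,h):
    K=c["mtx"];E=c["extrinsics"];R=E[:3,:3];o=-R.T@E[:3,3]
    d=R.T@np.array([(u-K[0,2])/K[0,0],(v-K[1,2])/K[1,1],1]); return o+d*(h-o[2])/d[2]
E
python3 - <<'E'
from h import *
for n in("top","side"):
    c=np.load(f"pics/{n}.npz"); P=world(c); Z=P[...,2]
    bench=(np.abs(Z)<.015)&(P[...,0]>.2)&(P[...,0]<.65)&(abs(P[...,1])<.4)
    A=np.c_[P[bench][:,:2],np.ones(bench.sum())]; k=np.linalg.lstsq(A,Z[bench],rcond=None)[0]; print(n,"bench plane",k,"std",(Z[bench]-A@k).std())
    reg=(P[...,0]>.25)&(P[...,0]<.75)&(abs(P[...,1])<.45)
    m=(reg&(Z>.006)).astype(np.uint8)
    N,L,S,C=cv2.connectedComponentsWithStats(m)
    for i in range(1,N):
        if S[i,4]<25: continue
        q=P[L==i]; r=cv2.minAreaRect(q[:,:2].astype(np.float32)*1000)
        top=q[q[:,2]>np.percentile(q[:,2],90)-.004]
        print(n,C[i].round(),S[i,4],"mean",q.mean(0).round(4),"zmax",q[:,2].max().round(4),"rect",np.round(r[0]),np.round(r[1]),round(r[2]),"topc",top.mean(0).round(4))
E
```

```text
top bench plane [ 0.00534268  0.00060911 -0.00119254] std 0.002168843617479314
top [395. 141.] 2449 mean [ 0.6883 -0.2571  0.0236] zmax 0.0498 rect [ 659. -259.] [185. 139.] 2 topc [ 0.7228 -0.257   0.0455]
top [165. 146.] 2399 mean [0.6871 0.2774 0.0241] zmax 0.0567 rect [660. 282.] [139. 185.] 88 topc [0.7192 0.2766 0.0364]
top [284. 143.] 2328 mean [ 0.6892 -0.0026  0.0235] zmax 0.0495 rect [657.  -4.] [189. 138.] 2 topc [ 0.7187 -0.0074  0.0393]
top [340. 151.] 456 mean [ 0.671  -0.1336  0.0082] zmax 0.0132 rect [ 666. -133.] [157.  37.] 1 topc [ 0.6706 -0.1337  0.0082]
top [228. 173.] 430 mean [0.6227 0.1316 0.0086] zmax 0.0131 rect [626. 132.] [ 15. 171.] 89 topc [0.6214 0.1317 0.0088]
top [159. 171.] 27 mean [0.6305 0.2945 0.0068] zmax 0.0094 rect [631. 294.] [11. 34.] 20 topc [0.6305 0.2945 0.0068]
top [292. 238.] 671 mean [ 0.4688 -0.0167  0.0133] zmax 0.0354 rect [470. -17.] [69. 69.] 89 topc [ 0.4691 -0.0168  0.0307]
top [207. 240.] 279 mean [0.4668 0.175  0.0227] zmax 0.0282 rect [467. 176.] [52. 46.] 78 topc [0.4672 0.1757 0.0247]
top [356. 240.] 334 mean [ 0.463  -0.161
[... 965 characters left out ...]
0.6735 0.0069 0.0212] zmax 0.0485 rect [657.  -2.] [191. 144.] 2 topc [ 0.717  -0.005   0.0386]
side [312. 229.] 577 mean [ 0.4662 -0.0086  0.0148] zmax 0.0348 rect [468. -13.] [69. 67.] 20 topc [ 0.4677 -0.0142  0.0305]
side [218. 257.] 458 mean [0.6188 0.1341 0.0088] zmax 0.0133 rect [624. 134.] [ 19. 172.] 88 topc [0.6182 0.1339 0.0089]
side [150. 301.] 3797 mean [0.6769 0.2887 0.0228] zmax 0.0576 rect [659. 283.] [141. 187.] 88 topc [0.7163 0.2854 0.0363]
side [279. 293.] 512 mean [0.4644 0.1802 0.0202] zmax 0.029 rect [465. 179.] [46. 53.] 48 topc [0.4654 0.1782 0.0247]
side [256. 380.] 406 mean [0.4297 0.3565 0.0174] zmax 0.0297 rect [426. 353.] [62. 28.] 57 topc [0.4376 0.3704 0.0239]
```

```bash
cat > go.py <<'E'
import sys,numpy as np
from plant import *
from scipy.spatial.transform import Rotation as R
# usage: go.py x y z psi_deg : shift (cm, tool axes after twist) and twist to get there
x,y,z,psi=map(float,sys.argv[1:]); s=sense(); m=R.from_quat(s["tcp_rot"]).as_matrix()
cur=np.arctan2(m[1,0],m[0,0]); tw=-(np.radians(psi)-cur); p=s["position"]
d=np.array([x,y,z])-p; t=np.radians(psi)
print("t",round(s["clock"],2),"p",p.round(4),"psi",np.degrees(cur).round(2),"tilt",m[:,2].round(4),"w",round(s["gripper_width"],4),"gf",round(s["grip_force"],1),"F",s["contact_force"].round(1))
f=lambda a:(np.round([d[0]*np.cos(a)+d[1]*np.sin(a),d[0]*np.sin(a)-d[1]*np.cos(a),-d[2]],4)*100)
print("twist",tw.round(3),"shift after twist",f(t),"shift before twist",f(cur))
E
python3 -m creep '[{"dx":3.0,"dy":-2.02,"dz":0.4},{"dx":3.0,"dy":-2.02,"dz":0.4},{"dx":3.0,"dy":-2.02,"dz":0.4},{"dx":3.0,"dy":-2.02,"dz":0.4},{"dx":3.0,"dy":-2.02,"dz":0.4},{"dx":3.0,"dy":-2.02,"dz":0.4},{"dx":3.0,"dy":-2.02,"dz":0.4},{"dx":3.0,"dy":-2.02,"dz":0.4},{"dx":3.0,"dy":-2.02,"dz":0.4},{"dx":3.0,"dy":-2.02,"dz":0.4},{"dx":3.0,"dy":-2.02,"dz":0.4},{"dx":3.0,"dy":-2.02,"dz":0.4}]' 20
python3 -m creep '[{"fingers":0.5,"twist":-0.125},{"twist":-0.125},{"twist":-0.125},{"twist":-0.125},{"twist":-0.125},{"twist":-0.125},{"twist":-0.125},{"twist":-0.125},{"twist":-0.125},{"twist":-0.125},{"twist":-0.125},{"twist":-0.125}]'
python3 go.py .463 -.161 .003 111
```

```text
t 0.1 p [ 0.23   -0.5265  0.2132] psi 23.59 tilt [-6.0e-04  1.4e-03 -1.0e+00] w 0.0914 gf 0.0 F [ 0.  -0.5 -0.3]
twist -1.526 shift after twist [25.77 34.86 21.02] shift before twist [ 35.99 -24.17  21.02]schema error: expected keys fingers, dx, dy, dz, twist
schema error: expected keys fingers, dx, dy, dz, twist
```

```bash
python3 -m creep '[{"fingers":0.5,"dx":3.0,"dy":-2.02,"dz":0.4,"twist":0},{"fingers":0.5,"dx":3.0,"dy":-2.02,"dz":0.4,"twist":0},{"fingers":0.5,"dx":3.0,"dy":-2.02,"dz":0.4,"twist":0},{"fingers":0.5,"dx":3.0,"dy":-2.02,"dz":0.4,"twist":0},{"fingers":0.5,"dx":3.0,"dy":-2.02,"dz":0.4,"twist":0},{"fingers":0.5,"dx":3.0,"dy":-2.02,"dz":0.4,"twist":0},{"fingers":0.5,"dx":3.0,"dy":-2.02,"dz":0.4,"twist":0},{"fingers":0.5,"dx":3.0,"dy":-2.02,"dz":0.4,"twist":0},{"fingers":0.5,"dx":3.0,"dy":-2.02,"dz":0.4,"twist":0},{"fingers":0.5,"dx":3.0,"dy":-2.02,"dz":0.4,"twist":0},{"fingers":0.5,"dx":3.0,"dy":-2.02,"dz":0.4,"twist":0},{"fingers":0.5,"dx":3.0,"dy":-2.02,"dz":0.4,"twist":0}]' 20
python3 -m creep '[{"fingers":0.5,"dx":0,"dy":0,"dz":0.5,"twist":-0.125},{"fingers":0.5,"dx":0,"dy":0,"dz":0.5,"twist":-0.125},{"fingers":0.5,"dx":0,"dy":0,"dz":0.5,"twist":-0.125},{"fingers":0.5,"dx":0,"dy":0,"dz":0.5,"twist":-0.125},{"fingers":0.5,"dx":0,"dy":0,"dz":0.5,"twist":-0.125},{"fingers":0.5,"dx":0,"dy":0,"dz":0.5,"twist":-0.125},{"fingers":0.5,"dx":0,"dy":0,"dz":0.5,"twist":-0.125},{"fingers":0.5,"dx":0,"dy":0,"dz":0.5,"twist":-0.125},{"fingers":0.5,"dx":0,"dy":0,"dz":0.5,"twist":-0.125},{"fingers":0.5,"dx":0,"dy":0,"dz":0.5,"twist":-0.125},{"fingers":0.5,"dx":0,"dy":0,"dz":0.5,"twist":-0.125},{"fingers":0.5,"dx":0,"dy":0,"dz":0.5,"twist":-0.125}]'
python3 go.py .463 -.161 .003 111
```

```text
clock: 1.1
position: [0.4634, -0.159, 0.1655]
tcp_rot: [0.979, 0.204, -0.0, -0.0]
contact_force: [0.2, -0.7, 0.3]
gripper_width: 0.0457
grip_force: 0.0
clock: 2.1
position: [0.4627, -0.1606, 0.1054]
tcp_rot: [0.574, 0.819, -0.0, -0.0]
contact_force: [-0.8, 0.5, 1.0]
gripper_width: 0.0459
grip_force: 0.0
t 2.1 p [ 0.4627 -0.1606  0.1054] psi 109.89 tilt [-7.e-04  2.e-04 -1.e+00] w 0.0459 gf 0.0 F [-0.8  0.5  1. ]
twist -0.019 shift after twist [-5.000e-02  1.000e-02  1.024e+01] shift before twist [-4.000e-02  1.000e-02  1.024e+01]
```

```bash
python3 -m creep '[{"fingers":0.5,"dx":0,"dy":0,"dz":2.5,"twist":0},{"fingers":0.5,"dx":0,"dy":0,"dz":2.5,"twist":0},{"fingers":0.5,"dx":0,"dy":0,"dz":2.0,"twist":0},{"fingers":0.5,"dx":0,"dy":0,"dz":1.5,"twist":0},{"fingers":0.5,"dx":0,"dy":0,"dz":1.0,"twist":0},{"fingers":0.5,"dx":0,"dy":0,"dz":0.7,"twist":0},{"fingers":0.5,"dx":0,"dy":0,"dz":0,"twist":0},{"fingers":0,"dx":0,"dy":0,"dz":0,"twist":0},{"fingers":0,"dx":0,"dy":0,"dz":0,"twist":0},{"fingers":0,"dx":0,"dy":0,"dz":0,"twist":0},{"fingers":0,"dx":0,"dy":0,"dz":0,"twist":0},{"fingers":0,"dx":0,"dy":0,"dz":0,"twist":0}]' 20
python3 -m creep '[{"fingers":0,"dx":0,"dy":0,"dz":0,"twist":0},{"fingers":0,"dx":0,"dy":0,"dz":0,"twist":0},{"fingers":0,"dx":0,"dy":0,"dz":-0.5,"twist":0},{"fingers":0,"dx":0,"dy":0,"dz":-1,"twist":0},{"fingers":0,"dx":0,"dy":0,"dz":-1.5,"twist":0},{"fingers":0,"dx":0,"dy":0,"dz":-2,"twist":0},{"fingers":0,"dx":0,"dy":0,"dz":-2,"twist":0},{"fingers":0,"dx":0,"dy":0,"dz":-1,"twist":0}]'
python3 go.py .593 -.008 .007 92
python3 - <<'E'
from h import *
from plant import *
c=capture("side");cv2.imwrite("pics/s1.png",cv2.resize(c["img"][80:300,180:460,::-1],None,fx=2,fy=2))
E
```

```text
clock: 3.1
position: [0.463, -0.1609, 0.0045]
tcp_rot: [0.577, 0.817, -0.0, 0.0]
contact_force: [0.7, 0.8, 1.3]
gripper_width: 0.0156
grip_force: 20.2
clock: 3.77
position: [0.464, -0.161, 0.086]
tcp_rot: [0.577, 0.817, 0.0, 0.002]
contact_force: [0.9, 1.3, -2.0]
gripper_width: 0.0154
grip_force: 20.0
t 3.77 p [ 0.464 -0.161  0.086] psi 109.54 tilt [ 0.003 -0.001 -1.   ] w 0.0154 gf 20.0 F [ 0.9  1.3 -2. ]
twist 0.306 shift after twist [14.84 13.42  7.9 ] shift before twist [10.1  17.27  7.9 ]
```

View pics/s1.png

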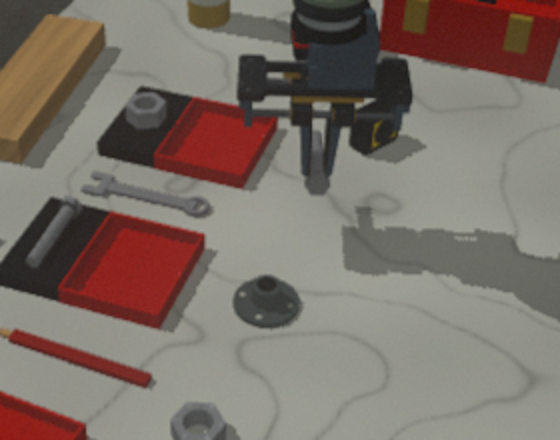

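The long bolt is held at about (318,185) in the crop, clear of everything. Next I carry it to the bolts tray.

```bash
python3 -m creep '[{"fingers":0,"dx":0,"dy":0,"dz":0,"twist":0.1},{"fingers":0,"dx":0,"dy":0,"dz":0,"twist":0.1},{"fingers":0,"dx":0,"dy":0,"dz":0,"twist":0.1},{"fingers":0,"dx":2.3,"dy":1.9,"dz":0,"twist":0},{"fingers":0,"dx":2.7,"dy":2.3,"dz":0,"twist":0},{"fingers":0,"dx":2.7,"dy":2.3,"dz":0,"twist":0},{"fingers":0,"dx":2.7,"dy":2.3,"dz":0,"twist":0},{"fingers":0,"dx":2.7,"dy":2.3,"dz":0,"twist":0},{"fingers":0,"dx":1.7,"dy":1.5,"dz":0,"twist":0},{"fingers":0,"dx":1.0,"dy":0.7,"dz":0,"twist":0},{"fingers":0,"dx":0,"dy":0,"dz":0,"twist":0},{"fingers":0,"dx":0,"dy":0,"dz":0,"twist":0}]' >/dev/null
python3 go.py .592 .002 .0085 92
python3 - <<'E'
from h import *
from plant import *
# tray geometry from red floor/wall outlines in stored first views (rim plane z=.022)
c=np.load("pics/top.npz");c={k:c[k] for k in c}
hsv=cv2.cvtColor(c["img"],cv2.COLOR_RGB2HSV)
m=cv2.inRange(hsv,(0,150,80),(8,255,255))|cv2.inRange(hsv,(172,150,80),(180,255,255))
for k in cv2.findContours(m,cv2.RETR_EXTERNAL,cv2.CHAIN_APPROX_NONE)[0]:
    if cv2.contourArea(k)>1500:
        q=np.array([ray(c,u,v,.022)[:2] for u,v in k[:,0]],np.float32)*1000
        print(np.round(cv2.minAreaRect(q),1) if 0 else cv2.minAreaRect(q), q.min(0),q.max(0))
c=capture("top");cv2.imwrite("pics/t1.png",cv2.resize(c["img"][100:270,100:460,::-1],None,fx=2,fy=2))
E
```

```text
t 4.82 p [0.5883 0.0023 0.0831] psi 92.41 tilt [-2.5e-03 -7.0e-04 -1.0e+00] w 0.0157 gf 20.0 F [-1.  -0.7 -1.8]
twist 0.007 shift after twist [-0.05  0.37  7.46] shift before twist [-0.05  0.37  7.46]
((625.837646484375, 280.9027099609375), (137.02188110351562, 118.8106689453125), 88.89598083496094) [565.42554 212.23022] [686.4588  350.29065]
((622.3612060546875, -5.564765930175781), (120.69584655761719, 132.59683227539062), 1.9503161907196045) [560.3836  -72.25253] [683.8875    61.062294]
((625.853271484375, -257.935302734375), (120.8248291015625, 136.92431640625), 1.3697696924209595) [ 565.09546 -327.4063 ] [ 686.5695 -188.5789]
```

View pics/t1.png

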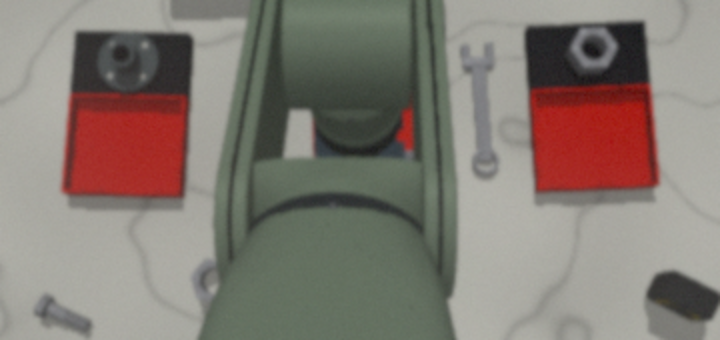

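The top view is blocked by the arm. The tray outlines measure about 120x135 mm, as they should, with the bolts tray centred at (0.621,-0.004). I lower the bolt there.

```bash
python3 -m creep '[{"fingers":0,"dx":0,"dy":0.55,"dz":1.5,"twist":0},{"fingers":0,"dx":0,"dy":0,"dz":2,"twist":0},{"fingers":0,"dx":0,"dy":0,"dz":1.5,"twist":0},{"fingers":0,"dx":0,"dy":0,"dz":1,"twist":0},{"fingers":0,"dx":0,"dy":0,"dz":0.6,"twist":0},{"fingers":0,"dx":0,"dy":0,"dz":0.4,"twist":0},{"fingers":0,"dx":0,"dy":0,"dz":0.3,"twist":0},{"fingers":0,"dx":0,"dy":0,"dz":0.1,"twist":0},{"fingers":0,"dx":0,"dy":0,"dz":0,"twist":0},{"fingers":0,"dx":0,"dy":0,"dz":0,"twist":0}]' >/dev/null
python3 go.py .594 .002 .0085 92
```

```text
t 5.7 p [0.5954 0.0028 0.0105] psi 92.35 tilt [ 1.2e-03 -1.0e-04 -1.0e+00] w 0.0152 gf 20.0 F [-0.5  0.1 -1.3]
twist 0.006 shift after twist [-0.08 -0.14  0.2 ] shift before twist [-0.07 -0.14  0.2 ]
```

```bash
python3 -m creep '[{"fingers":0,"dx":0,"dy":-0.1,"dz":0.2,"twist":0},{"fingers":0,"dx":0,"dy":0,"dz":0,"twist":0},{"fingers":0.2,"dx":0,"dy":0,"dz":0,"twist":0},{"fingers":0.26,"dx":0,"dy":0,"dz":0,"twist":0},{"fingers":0.26,"dx":0,"dy":0,"dz":0,"twist":0},{"fingers":0.26,"dx":0,"dy":0,"dz":-1,"twist":0},{"fingers":0.26,"dx":0,"dy":0,"dz":-2,"twist":0},{"fingers":0.26,"dx":0,"dy":0,"dz":-3,"twist":0},{"fingers":0.6,"dx":0,"dy":0,"dz":-2.5,"twist":0}]'
python3 go.py .469 -.016 .010 92
```

```text
clock: 6.45
position: [0.594, 0.0028, 0.0948]
tcp_rot: [0.692, 0.721, 0.0, 0.0]
contact_force: [1.5, 0.2, 0.6]
gripper_width: 0.0277
grip_force: 0.0
t 6.45 p [0.594  0.0028 0.0948] psi 92.35 tilt [ 2.e-04 -0.e+00 -1.e+00] w 0.0277 gf 0.0 F [1.5 0.2 0.6]
twist 0.006 shift after twist [ -1.44 -12.56   8.48] shift before twist [ -1.37 -12.56   8.48]
```

```bash
python3 -m creep '[{"fingers":0.6,"dx":-0.4,"dy":-3.5,"dz":0,"twist":0},{"fingers":0.6,"dx":-0.4,"dy":-3.5,"dz":0,"twist":0},{"fingers":0.6,"dx":-0.4,"dy":-3.5,"dz":0,"twist":0},{"fingers":0.6,"dx":-0.2,"dy":-2.0,"dz":1.5,"twist":0},{"fingers":0.6,"dx":0,"dy":0,"dz":2.5,"twist":0},{"fingers":0.6,"dx":0,"dy":0,"dz":2,"twist":0},{"fingers":0.6,"dx":0,"dy":0,"dz":1.2,"twist":0},{"fingers":0.6,"dx":0,"dy":0,"dz":0.7,"twist":0},{"fingers":0.6,"dx":0,"dy":0,"dz":0.3,"twist":0},{"fingers":0.6,"dx":0,"dy":0,"dz":0,"twist":0}]' >/dev/null
python3 go.py .469 -.016 .011 92
python3 - <<'E'
from h import *
from plant import *
c=capture("side");cv2.imwrite("pics/s2.png",cv2.resize(c["img"][100:300,160:460,::-1],None,fx=2.5,fy=2.5))
E
```

```text
t 7.28 p [ 0.4698 -0.0163  0.011 ] psi 92.35 tilt [-1.e-04 -1.e-04 -1.e+00] w 0.0549 gf 0.0 F [-0.6  0.9  0.6]
twist 0.006 shift after twist [ 0.04 -0.08 -0.  ] shift before twist [ 0.04 -0.08 -0.  ]
```

View pics/s2.png

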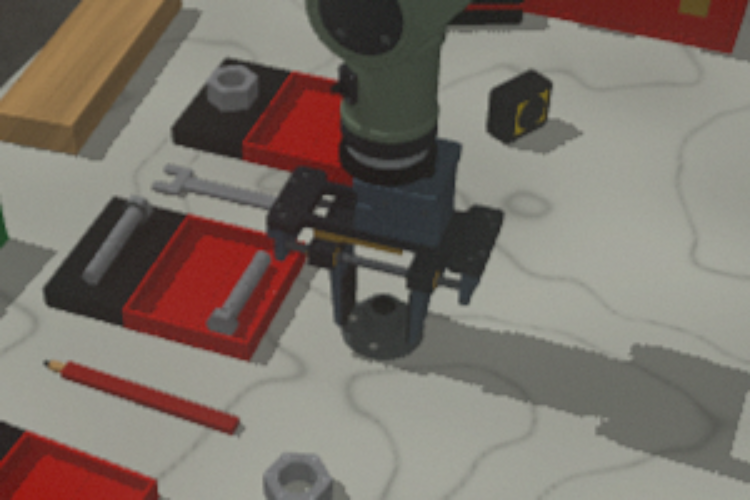

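The long bolt lies flat in the bolts tray, from (225,320) to (260,260) in the crop. The fingers straddle the flange hub at (385,310). I close and lift.

```bash
python3 -m creep '[{"fingers":0,"dx":0,"dy":0,"dz":0,"twist":0},{"fingers":0,"dx":0,"dy":0,"dz":0,"twist":0},{"fingers":0,"dx":0,"dy":0,"dz":0,"twist":0},{"fingers":0,"dx":0,"dy":0,"dz":0,"twist":0},{"fingers":0,"dx":0,"dy":0,"dz":0,"twist":0},{"fingers":0,"dx":0,"dy":0,"dz":-0.5,"twist":0},{"fingers":0,"dx":0,"dy":0,"dz":-1,"twist":0},{"fingers":0,"dx":0,"dy":0,"dz":-2,"twist":0},{"fingers":0,"dx":0,"dy":0,"dz":-2.5,"twist":0},{"fingers":0,"dx":0,"dy":0,"dz":-1.5,"twist":0},{"fingers":0,"dx":0,"dy":0,"dz":-0.5,"twist":0}]' 30
python3 -m creep '[{"fingers":0,"dx":2.0,"dy":1.1,"dz":0,"twist":0},{"fingers":0,"dx":2.7,"dy":1.55,"dz":0,"twist":0},{"fingers":0,"dx":2.7,"dy":1.55,"dz":0,"twist":0},{"fingers":0,"dx":2.7,"dy":1.55,"dz":0,"twist":0},{"fingers":0,"dx":2.7,"dy":1.55,"dz":0,"twist":0},{"fingers":0,"dx":2.7,"dy":1.55,"dz":0,"twist":0},{"fingers":0,"dx":2.7,"dy":1.55,"dz":0,"twist":0},{"fingers":0,"dx":2.7,"dy":1.55,"dz":0,"twist":0},{"fingers":0,"dx":2.7,"dy":1.55,"dz":0,"twist":0},{"fingers":0,"dx":2.7,"dy":1.55,"dz":0,"twist":0},{"fingers":0,"dx":1.7,"dy":1.0,"dz":0,"twist":0},{"fingers":0,"dx":1,"dy":0.6,"dz":0,"twist":0}]'
python3 go.py .625 .281 .0155 92.4
```

```text
clock: 8.25
position: [0.4713, -0.0164, 0.0932]
tcp_rot: [0.692, 0.721, 0.002, 0.002]
contact_force: [0.8, -0.0, -2.7]
gripper_width: 0.0312
grip_force: 30.0
clock: 9.25
position: [0.6245, 0.2828, 0.0891]
tcp_rot: [0.692, 0.722, -0.0, -0.0]
contact_force: [-1.1, 0.9, -2.0]
gripper_width: 0.0311
grip_force: 30.0
t 9.25 p [0.6245 0.2828 0.0891] psi 92.44 tilt [-9.e-04  2.e-04 -1.e+00] w 0.0311 gf 30.0 F [-1.1  0.9 -2. ]
twist 0.001 shift after twist [-0.18  0.04  7.36] shift before twist [-0.18  0.04  7.36]
```

```bash
python3 -m creep '[{"fingers":0,"dx":0,"dy":0,"dz":1.5,"twist":0},{"fingers":0,"dx":0,"dy":0,"dz":2,"twist":0},{"fingers":0,"dx":0,"dy":0,"dz":1.5,"twist":0},{"fingers":0,"dx":0,"dy":0,"dz":1,"twist":0},{"fingers":0,"dx":0,"dy":0,"dz":0.6,"twist":0},{"fingers":0,"dx":0,"dy":0,"dz":0.3,"twist":0},{"fingers":0,"dx":0,"dy":0,"dz":0.3,"twist":0},{"fingers":0,"dx":0,"dy":0,"dz":0,"twist":0},{"fingers":0,"dx":0,"dy":0,"dz":0,"twist":0}]' >/dev/null
python3 go.py .625 .281 .0155 92.4
```

```text
t 10.0 p [0.6246 0.2804 0.0196] psi 92.34 tilt [ 1.3e-03  4.0e-04 -1.0e+00] w 0.0311 gf 30.0 F [ 0.1  0.4 -2. ]
twist -0.001 shift after twist [0.06 0.05 0.41] shift before twist [0.06 0.05 0.41]
```

```bash
python3 -m creep '[{"fingers":0,"dx":0,"dy":0,"dz":0.2,"twist":0},{"fingers":0,"dx":0,"dy":0,"dz":0.2,"twist":0},{"fingers":0,"dx":0,"dy":0,"dz":0,"twist":0},{"fingers":0.45,"dx":0,"dy":0,"dz":0,"twist":0},{"fingers":0.5,"dx":0,"dy":0,"dz":0,"twist":0},{"fingers":0.5,"dx":0,"dy":0,"dz":0,"twist":0},{"fingers":0.5,"dx":0,"dy":0,"dz":-1,"twist":0},{"fingers":0.5,"dx":0,"dy":0,"dz":-2,"twist":0},{"fingers":0.8,"dx":0,"dy":0,"dz":-3,"twist":0},{"fingers":0.8,"dx":0,"dy":0,"dz":-2,"twist":0},{"fingers":0.8,"dx":0,"dy":0,"dz":0,"twist":0.125},{"fingers":0.8,"dx":0,"dy":0,"dz":0,"twist":0.125}]'
python3 go.py .466 .177 .003 78
```

```text
clock: 11.0
position: [0.6254, 0.2808, 0.0983]
tcp_rot: [0.779, 0.627, 0.003, 0.001]
contact_force: [-0.0, 0.1, -1.1]
gripper_width: 0.0692
grip_force: 0.0
t 11.0 p [0.6254 0.2808 0.0983] psi 77.69 tilt [ 0.0049  0.002  -1.    ] w 0.0692 gf 0.0 F [-0.   0.1 -1.1]
twist -0.005 shift after twist [-13.47 -13.43   9.53] shift before twist [-13.54 -13.36   9.53]
```

```bash
python3 -m creep '[{"fingers":0.8,"dx":-2.5,"dy":-2.5,"dz":0,"twist":0},{"fingers":0.8,"dx":-2.5,"dy":-2.5,"dz":0,"twist":0},{"fingers":0.8,"dx":-2.5,"dy":-2.5,"dz":0,"twist":0},{"fingers":0.8,"dx":-2.5,"dy":-2.5,"dz":0,"twist":0},{"fingers":0.8,"dx":-2.5,"dy":-2.5,"dz":0,"twist":0},{"fingers":0.8,"dx":-1,"dy":-0.9,"dz":2,"twist":0},{"fingers":0.8,"dx":0,"dy":0,"dz":2,"twist":0},{"fingers":0.8,"dx":0,"dy":0,"dz":0,"twist":0},{"fingers":0.8,"dx":0,"dy":0,"dz":0,"twist":0}]' >/dev/null
python3 go.py .466 .177 .003 78
python3 - <<'E'
from h import *
from plant import *
c=capture("side");cv2.imwrite("pics/s3.png",cv2.resize(c["img"][180:400,80:360,::-1],None,fx=2.5,fy=2.5))
E
```

```text
t 11.75 p [0.4652 0.176  0.0554] psi 78.02 tilt [-1.e-04 -1.e-04 -1.e+00] w 0.0731 gf 0.0 F [0.3 0.4 0.4]
twist 0.0 shift after twist [0.11 0.06 5.24] shift before twist [0.11 0.06 5.24]
```

View pics/s3.png

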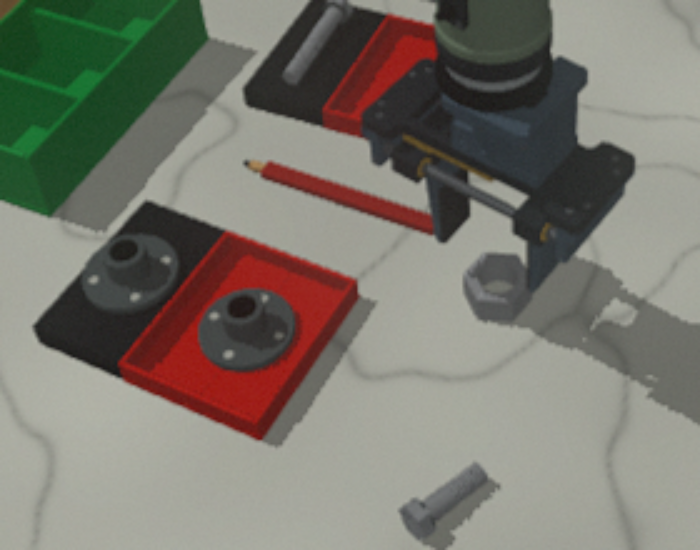

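The flange lies flat in its tray at (247,328). The fingers straddle the nut at (497,285) and stay clear of the pencil.

```bash
python3 -m creep '[{"fingers":0.8,"dx":0.1,"dy":0.05,"dz":2,"twist":0},{"fingers":0.8,"dx":0,"dy":0,"dz":1.7,"twist":0},{"fingers":0.8,"dx":0,"dy":0,"dz":1,"twist":0},{"fingers":0.8,"dx":0,"dy":0,"dz":0.4,"twist":0},{"fingers":0.8,"dx":0,"dy":0,"dz":0,"twist":0},{"fingers":0,"dx":0,"dy":0,"dz":0,"twist":0},{"fingers":0,"dx":0,"dy":0,"dz":0,"twist":0},{"fingers":0,"dx":0,"dy":0,"dz":0,"twist":0},{"fingers":0,"dx":0,"dy":0,"dz":0,"twist":0},{"fingers":0,"dx":0,"dy":0,"dz":0,"twist":0},{"fingers":0,"dx":0,"dy":0,"dz":0,"twist":0},{"fingers":0,"dx":0,"dy":0,"dz":0,"twist":0}]' 30
python3 -m creep '[{"fingers":0,"dx":0,"dy":0,"dz":-0.5,"twist":0},{"fingers":0,"dx":0,"dy":0,"dz":-1,"twist":0},{"fingers":0,"dx":0,"dy":0,"dz":-2,"twist":0},{"fingers":0,"dx":0,"dy":0,"dz":-2.5,"twist":0},{"fingers":0,"dx":0,"dy":0,"dz":-1.5,"twist":0},{"fingers":0,"dx":0,"dy":0,"dz":-0.5,"twist":0},{"fingers":0,"dx":0,"dy":0,"dz":0,"twist":0}]'
python3 go.py .624 -.257 .0085 78
```

```text
clock: 12.8
position: [0.4661, 0.177, 0.0045]
tcp_rot: [0.777, 0.629, 0.001, 0.0]
contact_force: [-0.5, -0.5, 5.2]
gripper_width: 0.046
grip_force: 30.0
clock: 13.38
position: [0.4664, 0.1771, 0.0853]
tcp_rot: [0.777, 0.629, 0.001, 0.001]
contact_force: [0.7, 0.4, -2.6]
gripper_width: 0.0455
grip_force: 30.0
t 13.38 p [0.4664 0.1771 0.0853] psi 78.03 tilt [ 2.8e-03  9.0e-04 -1.0e+00] w 0.0455 gf 30.0 F [ 0.7  0.4 -2.6]
twist 0.0 shift after twist [-39.19  24.44   7.68] shift before twist [-39.2   24.43   7.68]
```

```bash
python3 -m creep '[{"fingers":0,"dx":-2.0,"dy":1.25,"dz":0,"twist":0},{"fingers":0,"dx":-3.2,"dy":2,"dz":0,"twist":0},{"fingers":0,"dx":-3.2,"dy":2,"dz":0,"twist":0},{"fingers":0,"dx":-3.2,"dy":2,"dz":0,"twist":0},{"fingers":0,"dx":-3.2,"dy":2,"dz":0,"twist":0},{"fingers":0,"dx":-3.2,"dy":2,"dz":0,"twist":0},{"fingers":0,"dx":-3.2,"dy":2,"dz":0,"twist":0},{"fingers":0,"dx":-3.2,"dy":2,"dz":0,"twist":0},{"fingers":0,"dx":-3.2,"dy":2,"dz":0,"twist":0},{"fingers":0,"dx":-3.2,"dy":2,"dz":0,"twist":0},{"fingers":0,"dx":-3.2,"dy":2,"dz":0,"twist":0},{"fingers":0,"dx":-3.2,"dy":2,"dz":0,"twist":0}]' >/dev/null
python3 -m creep '[{"fingers":0,"dx":-2.5,"dy":1.55,"dz":0,"twist":0},{"fingers":0,"dx":-1.8,"dy":1.0,"dz":0.5,"twist":0},{"fingers":0,"dx":-1,"dy":0.6,"dz":1,"twist":0},{"fingers":0,"dx":0,"dy":0,"dz":1,"twist":0},{"fingers":0,"dx":0,"dy":0,"dz":1,"twist":0},{"fingers":0,"dx":0,"dy":0,"dz":0,"twist":0},{"fingers":0,"dx":0,"dy":0,"dz":0,"twist":0}]' >/dev/null
python3 go.py .624 -.257 .0085 78
```

```text
t 14.97 p [ 0.6345 -0.2915  0.0473] psi 78.11 tilt [-0.0036  0.0021 -1.    ] w 0.0458 gf 30.0 F [ 0.7  0.5 -1.8]
twist 0.002 shift after twist [ 3.15 -1.75  3.88] shift before twist [ 3.16 -1.74  3.88]
```

```bash
python3 -m creep '[{"fingers":0,"dx":1.6,"dy":-0.9,"dz":0,"twist":0},{"fingers":0,"dx":1.5,"dy":-0.85,"dz":0,"twist":0},{"fingers":0,"dx":0,"dy":0,"dz":1.2,"twist":0},{"fingers":0,"dx":0,"dy":0,"dz":1,"twist":0},{"fingers":0,"dx":0,"dy":0,"dz":0.7,"twist":0},{"fingers":0,"dx":0,"dy":0,"dz":0.5,"twist":0},{"fingers":0,"dx":0,"dy":0,"dz":0.2,"twist":0},{"fingers":0,"dx":0,"dy":0,"dz":0,"twist":0},{"fingers":0,"dx":0,"dy":0,"dz":0,"twist":0}]' >/dev/null
python3 go.py .624 -.257 .0085 78
```

```text
t 15.72 p [ 0.6253 -0.2602  0.0129] psi 78.0 tilt [ 2.e-04 -2.e-04 -1.e+00] w 0.0459 gf 30.0 F [-0.1 -0.6 -2.3]
twist -0.0 shift after twist [ 0.29 -0.19  0.44] shift before twist [ 0.29 -0.19  0.44]
```

```bash
python3 -m creep '[{"fingers":0,"dx":0.1,"dy":-0.1,"dz":0.2,"twist":0},{"fingers":0,"dx":0,"dy":0,"dz":0.2,"twist":0},{"fingers":0,"dx":0,"dy":0,"dz":0,"twist":0},{"fingers":0.6,"dx":0,"dy":0,"dz":0,"twist":0},{"fingers":0.62,"dx":0,"dy":0,"dz":0,"twist":0},{"fingers":0.62,"dx":0,"dy":0,"dz":0,"twist":0},{"fingers":0.62,"dx":0,"dy":0,"dz":-1,"twist":0},{"fingers":0.62,"dx":0,"dy":0,"dz":-2,"twist":0},{"fingers":0.5,"dx":0,"dy":0,"dz":-3,"twist":0},{"fingers":0.5,"dx":0,"dy":0,"dz":-2.5,"twist":0},{"fingers":0.5,"dx":0,"dy":0,"dz":0,"twist":0.125},{"fingers":0.5,"dx":0,"dy":0,"dz":0,"twist":0.125}]'
python3 - <<'E'
from h import *
from plant import *
for n in("top","side"):
    c=capture(n); P=world(c)
    m=(P[...,2]>.007)&(abs(P[...,0]-.43)<.06)&(abs(P[...,1]-.35)<.06)
    q=P[m][:,:2]; v,vec=np.linalg.eigh(np.cov(q.T)); a=vec[:,1]; a=a*np.sign(a[1]); t=(q-q.mean(0))@a
    print(n,m.sum(),"axis",np.degrees(np.arctan2(a[1],a[0])),"mid",q.mean(0)+a*(t.min()+t.max())/2,"len",np.ptp(t))
E
python3 go.py .431 .352 .003 62
```

```text
clock: 16.72
position: [0.626, -0.2592, 0.0978]
tcp_rot: [0.851, 0.525, 0.002, 0.003]
contact_force: [-0.3, -0.8, -0.6]
gripper_width: 0.0456
grip_force: 0.0
top 226 axis 62.5466275682961 mid [0.42784072 0.34241254] len 0.07343224139059187
side 401 axis 65.0514713171511 mid [0.42701008 0.35064241] len 0.062130175531495545
t 16.82 p [ 0.6248 -0.2587  0.0956] psi 63.72 tilt [ 0.0021 -0.001  -1.    ] w 0.0456 gf 0.0 F [ 0.4  0.9 -1.1]
twist 0.03 shift after twist [ 44.83 -45.78   9.26] shift before twist [ 46.18 -44.41   9.26]
```

```bash
python3 -m creep '[{"fingers":0.5,"dx":2.85,"dy":-2.77,"dz":0,"twist":0},{"fingers":0.5,"dx":2.85,"dy":-2.77,"dz":0,"twist":0},{"fingers":0.5,"dx":2.85,"dy":-2.77,"dz":0,"twist":0},{"fingers":0.5,"dx":2.85,"dy":-2.77,"dz":0,"twist":0},{"fingers":0.5,"dx":2.85,"dy":-2.77,"dz":0,"twist":0},{"fingers":0.5,"dx":2.85,"dy":-2.77,"dz":0,"twist":0},{"fingers":0.5,"dx":2.85,"dy":-2.77,"dz":0,"twist":0},{"fingers":0.5,"dx":2.85,"dy":-2.77,"dz":0,"twist":0},{"fingers":0.5,"dx":2.85,"dy":-2.77,"dz":0,"twist":0},{"fingers":0.5,"dx":2.85,"dy":-2.77,"dz":0,"twist":0},{"fingers":0.5,"dx":2.85,"dy":-2.77,"dz":0,"twist":0},{"fingers":0.5,"dx":2.85,"dy":-2.77,"dz":0,"twist":0}]' >/dev/null
python3 -m creep '[{"fingers":0.5,"dx":2.85,"dy":-2.77,"dz":0,"twist":0},{"fingers":0.5,"dx":2.85,"dy":-2.77,"dz":0,"twist":0},{"fingers":0.5,"dx":2.85,"dy":-2.77,"dz":0,"twist":0},{"fingers":0.5,"dx":2.2,"dy":-2.1,"dz":0,"twist":0},{"fingers":0.5,"dx":1,"dy":-1,"dz":1,"twist":0},{"fingers":0.5,"dx":0,"dy":0,"dz":2,"twist":0},{"fingers":0.5,"dx":0,"dy":0,"dz":0,"twist":0},{"fingers":0.5,"dx":0,"dy":0,"dz":0,"twist":0}]' >/dev/null
python3 go.py .4285 .351 .003 63.7
```

```text
t 18.48 p [0.4268 0.35   0.0628] psi 63.79 tilt [-0.0027 -0.0027 -1.    ] w 0.0456 gf 0.0 F [ 0.6 -1.3 -0.4]
twist 0.002 shift after twist [0.16 0.11 5.98] shift before twist [0.16 0.11 5.98]
```

Run:
```python
from h import *
from plant import *
c=capture("side");cv2.imwrite("pics/s4.png",cv2.resize(c["img"][90:420,80:400,::-1],None,fx=1.8,fy=1.8))
```

```text
(no output)
```

View pics/s4.png

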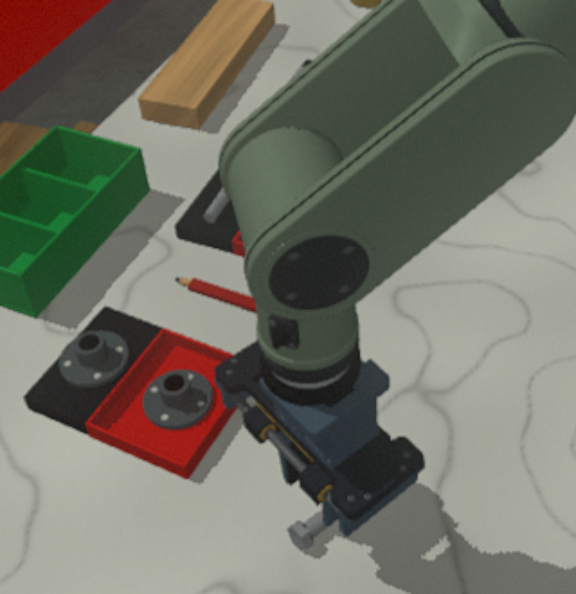

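The bolt head at (305,530) shows that the bolt runs between the open fingers.

```bash
python3 -m creep '[{"fingers":0.5,"dx":0.1,"dy":0.1,"dz":2.2,"twist":0},{"fingers":0.5,"dx":0,"dy":0,"dz":2,"twist":0},{"fingers":0.5,"dx":0,"dy":0,"dz":1.2,"twist":0},{"fingers":0.5,"dx":0,"dy":0,"dz":0.5,"twist":0},{"fingers":0.5,"dx":0,"dy":0,"dz":0,"twist":0},{"fingers":0,"dx":0,"dy":0,"dz":0,"twist":0},{"fingers":0,"dx":0,"dy":0,"dz":0,"twist":0},{"fingers":0,"dx":0,"dy":0,"dz":0,"twist":0},{"fingers":0,"dx":0,"dy":0,"dz":0,"twist":0},{"fingers":0,"dx":0,"dy":0,"dz":0,"twist":0},{"fingers":0,"dx":0,"dy":0,"dz":0,"twist":0},{"fingers":0,"dx":0,"dy":0,"dz":0,"twist":0}]' 20
python3 -m creep '[{"fingers":0,"dx":0,"dy":0,"dz":-0.5,"twist":0},{"fingers":0,"dx":0,"dy":0,"dz":-1,"twist":0},{"fingers":0,"dx":0,"dy":0,"dz":-2,"twist":0},{"fingers":0,"dx":0,"dy":0,"dz":-2.5,"twist":0},{"fingers":0,"dx":0,"dy":0,"dz":-2,"twist":-0.1},{"fingers":0,"dx":0,"dy":0,"dz":-0.5,"twist":-0.1},{"fingers":0,"dx":0,"dy":0,"dz":0,"twist":-0.1},{"fingers":0,"dx":0,"dy":0,"dz":0,"twist":-0.1},{"fingers":0,"dx":0,"dy":0,"dz":0,"twist":-0.1},{"fingers":0,"dx":0,"dy":0,"dz":0,"twist":0}]'
python3 go.py .648 -.004 .0095 92
```

```text
clock: 19.53
position: [0.4293, 0.3519, 0.0055]
tcp_rot: [0.849, 0.528, 0.0, 0.0]
contact_force: [-0.7, -0.4, 4.4]
gripper_width: 0.0156
grip_force: 21.0
clock: 20.37
position: [0.4288, 0.3516, 0.0904]
tcp_rot: [0.692, 0.722, 0.0, 0.0]
contact_force: [0.1, 0.2, -1.4]
gripper_width: 0.0155
grip_force: 20.9
t 20.37 p [0.4288 0.3516 0.0904] psi 92.44 tilt [ 0. -0. -1.] w 0.0155 gf 20.9 F [ 0.1  0.2 -1.4]
twist 0.008 shift after twist [-36.31  20.67   8.09] shift before twist [-36.46  20.39   8.09]
```

```bash
python3 -m creep '[{"fingers":0,"dx":-2,"dy":1.1,"dz":0,"twist":0},{"fingers":0,"dx":-3.2,"dy":1.79,"dz":0,"twist":0},{"fingers":0,"dx":-3.2,"dy":1.79,"dz":0,"twist":0},{"fingers":0,"dx":-3.2,"dy":1.79,"dz":0,"twist":0},{"fingers":0,"dx":-3.2,"dy":1.79,"dz":0,"twist":0},{"fingers":0,"dx":-3.2,"dy":1.79,"dz":0,"twist":0},{"fingers":0,"dx":-3.2,"dy":1.79,"dz":0,"twist":0},{"fingers":0,"dx":-3.2,"dy":1.79,"dz":0,"twist":0},{"fingers":0,"dx":-3.2,"dy":1.79,"dz":0,"twist":0},{"fingers":0,"dx":-3.2,"dy":1.79,"dz":0,"twist":0},{"fingers":0,"dx":-3.2,"dy":1.79,"dz":0,"twist":0},{"fingers":0,"dx":-1.7,"dy":0.9,"dz":0,"twist":0}]' >/dev/null
python3 -m creep '[{"fingers":0,"dx":-0.7,"dy":0.4,"dz":1,"twist":0},{"fingers":0,"dx":0,"dy":0,"dz":1.2,"twist":0},{"fingers":0,"dx":0,"dy":0,"dz":1.2,"twist":0},{"fingers":0,"dx":0,"dy":0,"dz":0,"twist":0},{"fingers":0,"dx":0,"dy":0,"dz":0,"twist":0},{"fingers":0,"dx":0,"dy":0,"dz":0,"twist":0}]' >/dev/null
python3 go.py .646 -.004 .0095 92.4
python3 - <<'E'
from h import *
from plant import *
c=capture("side");cv2.imwrite("pics/s5.png",cv2.resize(c["img"][100:290,150:400,::-1],None,fx=2.5,fy=2.5))
E
```

```text
t 21.87 p [ 0.6462 -0.0023  0.0558] psi 92.43 tilt [-6.e-04  2.e-04 -1.e+00] w 0.0154 gf 20.9 F [ 0.7  0.5 -1. ]
twist 0.0 shift after twist [-0.17 -0.03  4.63] shift before twist [-0.17 -0.03  4.63]
```

View pics/s5.png

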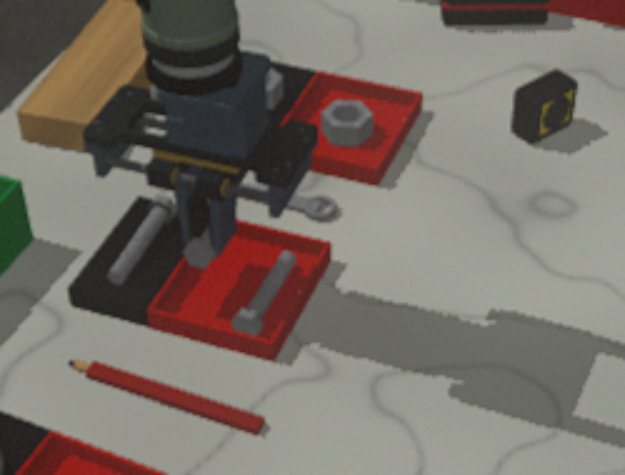

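The nut is flat in its tray at (347,122). The short bolt hangs over the far half of the bolts tray at (200,250), clear of the long bolt.

```bash
python3 -m creep '[{"fingers":0,"dx":0,"dy":-0.1,"dz":1.2,"twist":0},{"fingers":0,"dx":0,"dy":0,"dz":1,"twist":0},{"fingers":0,"dx":0,"dy":0,"dz":0.8,"twist":0},{"fingers":0,"dx":0,"dy":0,"dz":0.6,"twist":0},{"fingers":0,"dx":0,"dy":0,"dz":0.4,"twist":0},{"fingers":0,"dx":0,"dy":0,"dz":0.3,"twist":0},{"fingers":0,"dx":0,"dy":0,"dz":0,"twist":0},{"fingers":0,"dx":0,"dy":0,"dz":0,"twist":0}]' >/dev/null
python3 go.py .646 -.004 .0095 92.4
```

```text
t 22.58 p [ 0.6459 -0.0037  0.013 ] psi 92.35 tilt [ 2.e-04 -1.e-04 -1.e+00] w 0.0156 gf 20.9 F [-0.3 -0.8 -1.4]
twist -0.001 shift after twist [-0.03  0.01  0.35] shift before twist [-0.03  0.01  0.35]
```

```bash
python3 -m creep '[{"fingers":0,"dx":0,"dy":0,"dz":0.2,"twist":0},{"fingers":0,"dx":0,"dy":0,"dz":0.15,"twist":0},{"fingers":0,"dx":0,"dy":0,"dz":0,"twist":0},{"fingers":0.2,"dx":0,"dy":0,"dz":0,"twist":0},{"fingers":0.24,"dx":0,"dy":0,"dz":0,"twist":0},{"fingers":0.24,"dx":0,"dy":0,"dz":0,"twist":0},{"fingers":0.24,"dx":0,"dy":0,"dz":-1,"twist":0},{"fingers":0.24,"dx":0,"dy":0,"dz":-2,"twist":0},{"fingers":0.24,"dx":0,"dy":0,"dz":-3,"twist":0},{"fingers":0.24,"dx":0,"dy":0,"dz":-3,"twist":0},{"fingers":0.24,"dx":0,"dy":0,"dz":-3,"twist":0}]'
python3 -m creep '[{"fingers":0.24,"dx":0,"dy":-3.5,"dz":-1,"twist":0},{"fingers":0.24,"dx":0,"dy":-3.5,"dz":-1,"twist":0},{"fingers":0.24,"dx":0,"dy":-3.5,"dz":-1,"twist":0},{"fingers":0.24,"dx":0,"dy":-3.5,"dz":0,"twist":0},{"fingers":0.24,"dx":0,"dy":-3.5,"dz":0,"twist":0},{"fingers":0.24,"dx":0,"dy":-3.5,"dz":0,"twist":0},{"fingers":0.24,"dx":0,"dy":-2,"dz":0,"twist":0},{"fingers":0.24,"dx":0,"dy":0,"dz":0,"twist":0},{"fingers":0.24,"dx":0,"dy":0,"dz":0,"twist":0}]'
python3 - <<'E'
from h import *
from plant import *
c=capture("side");cv2.imwrite("pics/s6.png",c["img"][:,:,::-1]); P=world(c)
K=c["mtx"];E=c["extrinsics"]
m=(c["img"].std(-1)<20)&(P[...,2]>.007)&(P[...,2]<.05)&(P[...,0]>.555)&(P[...,0]<.672)&(abs(P[...,1])<.33)
N,L,S,C=cv2.connectedComponentsWithStats(m.astype(np.uint8))
for i in range(1,N):
    if S[i,4]>60: q=P[L==i]; print(C[i].round(),S[i,4],q.mean(0).round(3),"zmax",np.percentile(q[:,2],97).round(4))
E
```

```text
clock: 23.5
position: [0.6455, -0.0037, 0.1315]
tcp_rot: [0.692, 0.721, 0.0, 0.0]
contact_force: [0.1, 1.0, -0.4]
gripper_width: 0.0223
grip_force: 0.0
clock: 24.25
position: [0.4158, -0.0132, 0.1606]
tcp_rot: [0.693, 0.721, 0.001, 0.001]
contact_force: [1.1, -1.0, -0.3]
gripper_width: 0.0221
grip_force: 0.0
[287. 149.] 256 [ 0.624 -0.252  0.021] zmax 0.0307
[276. 182.] 72 [ 0.605 -0.134  0.009] zmax 0.0114
[234. 211.] 193 [0.643 0.007 0.02 ] zmax 0.03
[255. 218.] 281 [0.592 0.01  0.02 ] zmax 0.0294
[178. 311.] 972 [0.619 0.287 0.018] zmax 0.0364
```

View pics/s6.png

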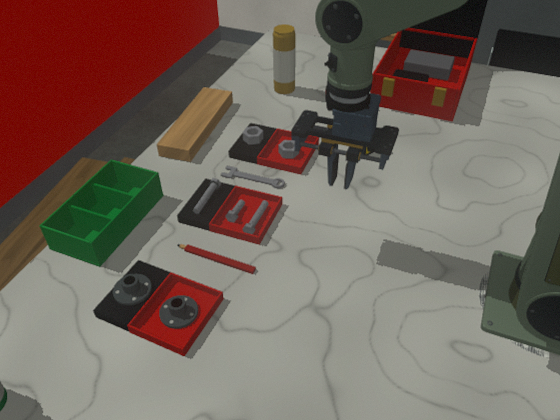

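All four pieces lie flat in their trays: nut (289,149), bolts (234,211) and (255,218), flange (178,311). Their heights match a piece resting on the tray floor. The pencil and wrench are unmoved.

```bash
python3 -c "
from plant import *
print(job_done())"
```

```text
the job is handed in; nothing more can be done
None
```

I placed both bolts, the nut and the flange flat in their matching trays without touching the tape measure, pencil or wrench, and handed the job in at about 24 s; no verdict was returned.

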